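# Stack a toroidal transformer's mounting on its stud

### The arm

A 7-joint arm with a two-finger parallel gripper is mounted at the origin on the work surface. World frame = base frame: x ahead of the robot, y to its left, z up, the work surface at z = 0. Lengths are in m, angles in rad, forces in N, time in s.
With the tool pointing down it reaches from about 0.425 to 0.975 m from the base axis. Payload 16.7 kg.
Tool frame: the origin (TCP) lies on the centre line of the jaws, within the pads' length; the fingertips stand ctrl.tips_ahead ahead of it and the grasp point (between the pads) lies 2 mm behind it (ctrl.tips_ahead is the distance from the TCP to the fingertips, in m); z points along the fingers, y is the line along which they close (so a half turn about z gives the same grasp; the last joint's range is limited). The gripper opens to 85 mm and grips with 20 to 120 N. Pads are 22 mm wide; open, the fingers measure 114 mm over their backs; the gripper's body (76 mm by 85 mm) begins 54 mm behind the grasp point. The pads swing forward as they close: fully open they stand 13 mm farther back than shut.
Start: joints at [-1.484, 0.426, 0.074, 1.606, -0.034, 1.111, -0.067], TCP at [0.158, 0.656, 0.248] pointing down, gripper open.
Joint ranges: [-2.85, 2.85], [-0.5, 2.14], [-1.23, 1.37], [0.21, 2.46], [-1.02, 4.16], [0.16, 2.05], [-2.73, 2.73]. Speed limits (rad/s): [1.89, 1.89, 2.39, 2.39, 3.01, 3.01, 3.01].

### API

Orientations are given as a rotation vector (axis times angle).
In Python, from workcell import ctrl gives the robot as it stands.
- The arm moves only by the shell command python3 -m handwheel 'ROWS' [FORCE]. ROWS is a JSON object whose one key "steps" holds a list that holds one entry, the list of rows, each a list of 5 numbers: the shift along the tool's x, y, z in cm, then the turn about the tool's z in rad, then the closure, from -1 (fully open) to 1 (shut). A call has 1 to 20 rows; each row shifts and turns the commanded pose from where the row before left it, along the tool's axes as they then stand; what a row does not reach is not made up. A row lasts 1/8 s, in which the tool goes at most 62.5 mm and 10.7 degrees, less where a joint would pass 70% of its speed; a pose out of reach is approached as far as the arm can. A call with a gripper value outside its range is refused whole. The fingers move at their own pace and stop on an object; FORCE is the grip in N (left out, the last holds). Time passes only in rows, so rows that do not move let the fingers close. It gives the time, the measured TCP pose, the force, the opening and the grip force at its end, in the units of the state.
- ctrl.read_state(): the state, without advancing time (a new reading comes with each control period).
- ctrl.snapshot(name): name is "scene" or "side" or "wrist"; returns a dict with "color" (400x640x3 uint8, red, green, blue), "K" (3x3 intrinsics, pixels), "extrinsics" (4x4, takes a point from camera to world coordinates). Camera axes: x right, y down, z forward; pixel columns grow to the right and rows downward; lengths in m; the calibration is good to about 2 mm. A picture is of the moment at which its call begins. There is no depth.
- ctrl.finish_job(): hands the job in; it is judged then, once.
The state is a dict: "time": time; "q": joint angles; "dq": joint speeds; "joint_efforts": joint torques, N m; "ee_pos": TCP position; "ee_rot": TCP orientation; "ft_force": force on the tool from outside, world axes, zero at the start; "torque": the same for the moment, N m; "grip_width": opening from 0.0 (shut) to 1.0 (fully open); "gripper_force": force on a finger pad.
Only numpy, scipy, OpenCV 4.12 (cv2) and the standard library are available. Lean on these libraries where they do the work, as an engineer would, in place of code of your own. Each camera call takes 0.05 s, during which the arm holds its last target. There are 200 camera calls.

### The job

Assemble the transformer mounting on the upright stud of the amplifier base plate, threading each part over the stud in this order from the bottom up: the wide fibre disc, the ring-shaped transformer, the narrow fibre disc, the steel dish (rim up), and last the collar, standing inside the dish. Each part must lie flat and fully down on the one below before the next goes on; leave the carton, the metal box and the solder reel where they are.

Things in the scene. Friction and masses are not known exactly. Their poses are not given: they have to be found in the camera images.
- base_plate: Fixed bare-aluminium amplifier plate, left or right of the loose parts, 4 mm thick, with an upright steel stud: 10 mm diameter, 54 mm above the plate's top, last 8 mm tapered to 4 mm. Origin: on the stud's axis at the underside (bench level): plate top z = 4 mm, stud tip z = 58 mm. Plate spans x -70 to 150, y -75 to 75 mm; a circuit board with parts up to 31 mm high fills x = 85 to 145 mm.
- wide_disc: Brown hard-fibre insulating disc, the wider of two: 60 mm outer diameter, 6 mm thick, with a 24 mm hole. Rigid, 35 g. Origin: centre of its underside; z up; lies flat, right way up, on the bench at the start.
- transformer: Ring-shaped (toroidal) transformer wound with copper wire: 56 mm outer diameter, 22 mm high, 20 mm hole, about 0.19 to 0.33 kg. Origin: centre of its underside; z up; lies flat, right way up, on the bench at the start.
- narrow_disc: Brown hard-fibre insulating disc, the narrower of two: 46 mm outer diameter, 6 mm thick, with a 20 mm hole. Rigid, 22 g. Origin: centre of its underside; z up; lies flat, right way up, on the bench at the start.
- dish: Round steel dish (retaining plate): 40 mm outer diameter, 16 mm hole, floor 4 mm thick, with an upturned rim round its edge, 3 mm thick, so 7 mm high overall and 34 mm wide inside the rim. 50 g. It goes with the rim upwards, as it lies. Origin: centre of its underside; z up; lies flat, right way up, on the bench at the start.
- collar: Small thick steel collar (short tube): 26 mm outer diameter, 16 mm high, 16 mm bore right through, about 45 to 70 g. Slides freely on the stud. Origin: centre of its underside; z up; lies flat, right way up, on the bench at the start.
- carton: Bystander: small brown cardboard carton with a red band, 36 x 36 x 50 mm high, standing among the loose parts: it and the five parts lie in two rows of three, rows about 160 mm apart in world x, neighbours in a row about 130 mm apart in world y. Origin: centre of its underside.
- metal_box: Bystander: closed cast-aluminium box, 90 (x) x 115 (y) x 50 mm high, with three black sockets on one side; it stands on the other side of the loose parts from the base plate. Origin: centre of its underside.
- solder_reel: Bystander: reel of solder standing on end, 52 mm in diameter, 40 mm high, blue label on top, beyond the loose parts. Origin: centre of its underside.
There are look-alikes about, which are no part of the job. What is shaped like the narrow_disc but red is not meant. Several things have the shape of the transformer; the one meant has the colours described above.

How it is judged:
By the outcome, as a careful person would: the job done as asked, in the order asked, and still so for the second after the job is handed in, with the robot touching nothing.
It also fails if it takes over 109 s, if anything falls off the work surface, if the arm or the gripper's body presses on something with over 40 N, if the wrist force passes 120 N, or if a joint passes its speed limit or range.

## Working session

There is one attempt and no reset: what is moved stays moved. The work goes in short steps, Python scripts to look and compute and a shell command to move; the robot and the scene stay as the last step left them, time stands still between calls to the robot, and variables do not carry over. Pictures are saved under pics/ and viewed, at most 14 in all, crops included, and the job is handed in when it is done.

```bash
ls; mkdir -p pics; python3 - <<'E'
from workcell import ctrl
import cv2,numpy as np
s=ctrl.read_state(); print({k:np.round(v,3).tolist() for k,v in s.items()}, ctrl.tips_ahead)
for n in ["scene","side","wrist"]:
    d=ctrl.snapshot(n); cv2.imwrite(f"pics/{n}0.png",d["color"][:,:,::-1]); print(n,np.round(d["K"],1).tolist(),np.round(d["extrinsics"],3).tolist())
    np.savez(f"pics/{n}0.npz",**d)
E
```

```text
pics
{'time': 0.0, 'q': [-1.484, 0.427, 0.074, 1.607, -0.034, 1.111, -0.067], 'dq': [-0.001, 0.002, -0.0, -0.001, 0.002, 0.0, -0.001], 'joint_efforts': [-0.001, -94.983, 3.76, -46.352, 0.019, 0.01, 0.0], 'ee_pos': [0.158, 0.656, 0.248], 'ee_rot': [-0.371, -3.12, 0.002], 'ft_force': [0.093, -0.09, 0.573], 'torque': [0.031, 0.041, -0.006], 'gripper_force': 0.0, 'grip_width': 0.999} 0.017
scene [[421.9, 0.0, 313.7], [0.0, 421.9, 207.6], [0.0, 0.0, 1.0]] [[-0.519, 0.69, -0.505, 1.038], [0.855, 0.421, -0.304, 0.285], [0.003, -0.589, -0.808, 0.818], [0.0, 0.0, 0.0, 1.0]]
side [[378.7, 0.0, 316.7], [0.0, 378.7, 200.2], [0.0, 0.0, 1.0]] [[0.964, -0.152, 0.219, 0.33], [-0.266, -0.59, 0.763, -0.796], [0.013, -0.793, -0.609, 0.675], [0.0, 0.0, 0.0, 1.0]]
wrist [[306.4, 0.0, 319.3], [0.0, 306.4, 201.0], [0.0, 0.0, 1.0]] [[0.234, 0.933, 0.275, 0.088], [0.972, -0.224, -0.068, 0.672], [-0.002, 0.283, -0.959, 0.373], [0.0, 0.0, 0.0, 1.0]]
```

View pics/scene0.png

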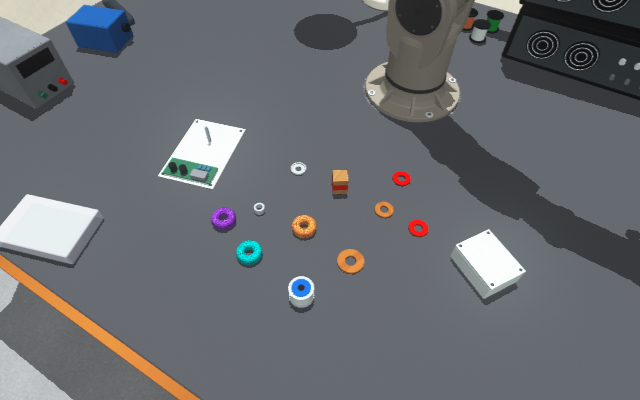

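View pics/side0.png

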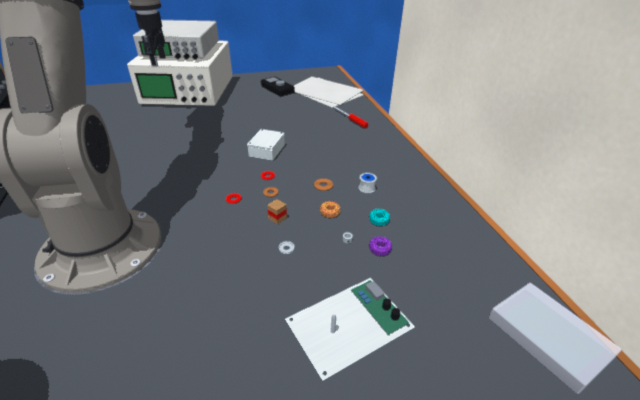

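The scene view shows the stud at about (208,135), dish (298,169), collar (259,209), transformer (orange-copper, 304,227), wide disc (350,261), narrow disc (384,209) and carton (340,182). The side view shows the same parts: stud (333,323), dish (287,247), collar (347,238), transformer (330,209), wide disc (324,184) and narrow disc (271,191). The purple and teal rings and the red rings are look-alikes.

```bash
cat > h.py <<'E'
import numpy as np, cv2
from workcell import ctrl
def blob(img, seed, r=30, thr=95):
    m=(img.max(2)>thr).astype(np.uint8)
    n,l,st,c=cv2.connectedComponentsWithStats(m)
    x,y=seed; ys,xs=np.mgrid[0:m.shape[0],0:m.shape[1]]
    d=np.where(l>0,(xs-x)**2+(ys-y)**2,1e9); k=l.flat[d.argmin()]
    cs,_=cv2.findContours((l==k).astype(np.uint8),cv2.RETR_EXTERNAL,cv2.CHAIN_APPROX_NONE)
    h=max(cs,key=len); M=cv2.moments(h)
    return np.array([M['m10']/M['m00'],M['m01']/M['m00']]),cv2.boundingRect(h),h
def ray(d,p):
    E=d["extrinsics"]; v=np.linalg.inv(d["K"])@[p[0],p[1],1.]
    v=E[:3,:3]@v; return E[:3,3],v/np.linalg.norm(v)
def plane(d,p,z):
    o,v=ray(d,p); return o+v*(z-o[2])/v[2]
def tri(*dp):
    A=np.zeros((3,3));b=np.zeros(3);R=[ray(d,p) for d,p in dp]
    for o,v in R: P=np.eye(3)-np.outer(v,v);A+=P;b+=P@o
    X=np.linalg.solve(A,b); return X,[round(1e3*np.linalg.norm(np.cross(X-o,v)),1) for o,v in R]
def proj(d,X):
    E=np.linalg.inv(d["extrinsics"]); c=d["K"]@(E[:3,:3]@X+E[:3,3]); return c[:2]/c[2]
def snap(n,f):
    d=ctrl.snapshot(n); cv2.imwrite(f"pics/{f}.png",d["color"][:,:,::-1]); np.savez(f"pics/{f}.npz",**d); return d
E
python3 - <<'E'
from h import *
a=np.load("pics/scene0.npz");b=np.load("pics/side0.npz");a=dict(a);b=dict(b)
S=dict(dish=((298,163),(287,242)),collar=((259,204),(347,234)),trafo=((304,217),(330,202)),wide=((342,261),(316,184)),narrow=((376,209),(264,191)),carton=((340,182),(277,211)),reel=((301,300),(368,187)),box=((487,262),(266,145)),purple=((215,218),(372,246)),teal=((240,252),(372,217)),red1=((394,178),(227,198)),red2=((410,228),(262,176)),
 )
for k,(p,q) in S.items():
    c1,r1,_=blob(a["color"],p);c2,r2,_=blob(b["color"],q)
    X,e=tri((a,c1),(b,c2)); print(k,np.round(X*1e3).tolist(),e,r1,r2)
print("studtip guess",tri((a,(206,126)),(b,(333,316))),"base",tri((a,(210,143)),(b,(333,331))))
for n,d,(x,y,w,h) in (("A",a,(150,105,110,90)),("B",b,(275,270,145,110))):
    cv2.imwrite(f"pics/crop{n}.png",cv2.resize(d["color"][y:y+h,x:x+w,::-1],None,fx=5,fy=5,interpolation=cv2.INTER_CUBIC))
E
```

```text
dish [608.0, -27.0, 48.0] [np.float64(12.2), np.float64(12.2)] (0, 0, 640, 400) (0, 0, 640, 400)
collar [608.0, -27.0, 48.0] [np.float64(12.2), np.float64(12.2)] (0, 0, 640, 400) (0, 0, 640, 400)
trafo [608.0, -27.0, 48.0] [np.float64(12.2), np.float64(12.2)] (0, 0, 640, 400) (0, 0, 640, 400)
wide [608.0, -27.0, 48.0] [np.float64(12.2), np.float64(12.2)] (0, 0, 640, 400) (0, 0, 640, 400)
narrow [608.0, -27.0, 48.0] [np.float64(12.2), np.float64(12.2)] (0, 0, 640, 400) (0, 0, 640, 400)
carton [608.0, -27.0, 48.0] [np.float64(12.2), np.float64(12.2)] (0, 0, 640, 400) (0, 0, 640, 400)
reel [608.0, -27.0, 48.0] [np.float64(12.2), np.float64(12.2)] (0, 0, 640, 400) (0, 0, 640, 400)
box [608.0, -27.0, 48.0] [np.float64(12.2), np.float64(12.2)] (0, 0, 640, 400) (0, 0, 640, 400)
purple [608.0, -27.0, 48.0] [np.float64(12.2), np.float64(12.2)] (0, 0, 640, 400) (0, 0, 640, 400)
teal [608.0, -27.0, 48.0] [np.float64(12.2), np.float64(12.2)] (0, 0, 640, 400) (0, 0, 640, 400)
red1 [608.0, -27.0, 48.0] [np.float64(12.2), np.float64(12.2)] (0, 0, 640, 400) (0, 0, 640, 400)
red2 [608.0, -27.0, 48.0] [np.float64(12.2), np.float64(12.2)] (0, 0, 640, 400) (0, 0, 640, 400)
studtip guess (array([ 0.48443094, -0.37826117,  0.05465426]), [np.float64(1.5), np.float64(1.5)]) base (array([ 0.48847985, -0.3749114 , -0.00179227]), [np.float64(0.8), np.float64(0.8)])
```

View pics/cropA.png

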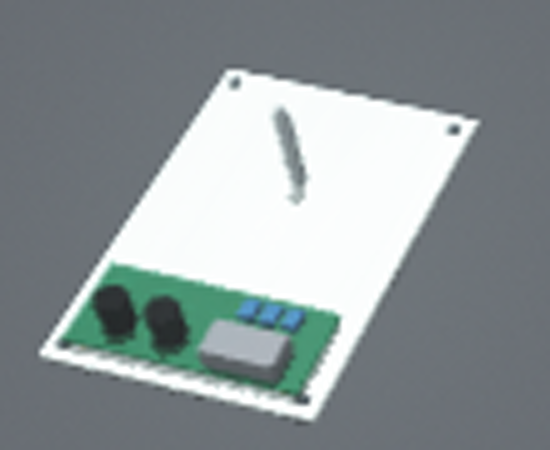

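View pics/cropB.png

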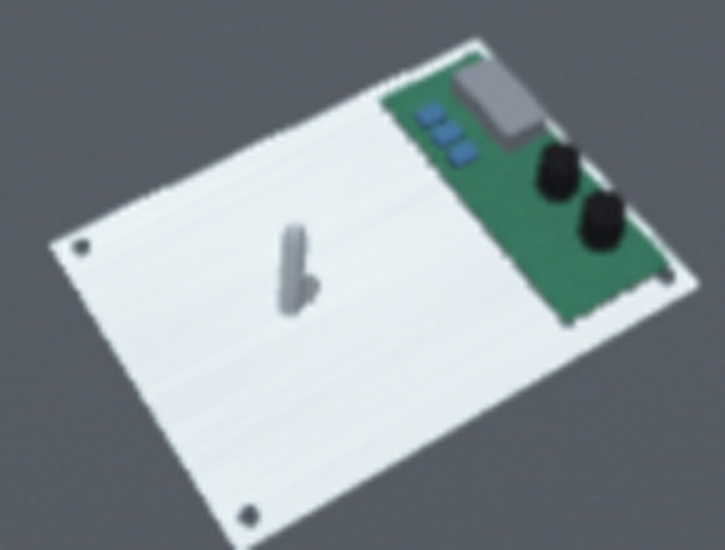

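Crop A (5×, offset 150,105) puts the stud tip at scene (206,126.6) and its foot at (209,144.5). In crop B the tip is at side (333.8,315.5) and the foot at (332.8,332). The circuit board is on the far +x side.

```bash
sed -i 's/thr=95/thr=140/' h.py; python3 - <<'E'
from h import *
a=dict(np.load("pics/scene0.npz"));b=dict(np.load("pics/side0.npz"))
print("table",a["color"][250,450],b["color"][300,250])
S=dict(dish=((298,163),(287,242)),collar=((259,204),(347,234)),trafo=((304,217),(330,202)),wide=((342,261),(316,184)),narrow=((376,209),(264,191)),carton=((340,182),(277,211)),reel=((301,300),(368,187)),box=((487,262),(266,145)),purple=((215,218),(372,246)),teal=((240,252),(372,217)),red1=((394,178),(227,198)),red2=((410,228),(262,176)))
for k,(p,q) in S.items():
    c1,r1,_=blob(a["color"],p);c2,r2,_=blob(b["color"],q)
    X,e=tri((a,c1),(b,c2)); print(k,np.round(X*1e3).tolist(),float(e[0]),r1,r2)
for n,p,q in (("tip",(206,126.6),(333.8,315.5)),("foot",(209.2,144.3),(332.8,331.5))):
    X,e=tri((a,p),(b,q)); print(n,np.round(X*1e3,1),e)
for d,ps in ((a,[(150+232/5,105+70/5),(150+480/5,105+122/5),(150+42/5,105+355/5),(150+312/5,105+420/5)]),(b,[(275+50/5,270+245/5),(275+238/5,270+550/5),(275+478/5,270+38/5),(275+698/5,270+285/5)])):
    print("corners",[np.round(1e3*plane(d,p,.004)[:2]).tolist() for p in ps])
E
```

```text
table [108 113 118] [ 89  94 102]
dish [445.0, -121.0, 5.0] 0.9 (290, 162, 17, 13) (278, 241, 17, 13)
collar [602.0, -130.0, 13.0] 0.9 (253, 202, 12, 10) (343, 232, 10, 11)
trafo [591.0, -12.0, 15.0] 0.8 (292, 215, 25, 23) (320, 201, 20, 16)
wide [611.0, 121.0, 4.0] 0.8 (337, 249, 28, 24) (314, 179, 19, 11)
narrow [447.0, 124.0, 4.0] 0.8 (375, 201, 19, 16) (263, 187, 15, 9)
carton [444.0, -0.0, 49.0] 0.6 (332, 170, 17, 12) (268, 200, 18, 10)
reel [735.0, 72.0, 22.0] 0.7 (288, 276, 27, 31) (359, 172, 18, 21)
box [472.0, 378.0, 24.0] 2.3 (452, 229, 74, 69) (247, 129, 37, 31)
purple [671.0, -183.0, 18.0] 0.8 (211, 207, 24, 21) (370, 236, 21, 17)
teal [713.0, -78.0, 17.0] 0.8 (236, 240, 26, 23) (370, 209, 20, 14)
red1 [336.0, 119.0, 4.0] 0.8 (392, 171, 19, 15) (226, 193, 15, 11)
red2 [453.0, 214.0, 4.0] 1.0 (408, 219, 21, 17) (261, 171, 14, 9)
tip [ 486.2 -377.2   54.3] [np.float64(1.7), np.float64(1.7)]
foot [ 489.8 -375.2   -4.7] [np.float64(1.0), np.float64(1.0)]
corners [[438.0, -463.0], [399.0, -319.0], [650.0, -406.0], [612.0, -263.0]]
corners [[400.0, -327.0], [440.0, -470.0], [613.0, -268.0], [651.0, -413.0]]
```

Everything measures at its stated height and inside the reach, and the stud is at about (487,-377). I'll square the tool to the world and go over the parts for wrist views.

```bash
python3 -m handwheel '{"steps":[[[0,0,0,-0.12,0],[0,0,0,-0.115,0],[-2.4,-3.35,0,0,0],[-2.4,-3.35,0,0,0],[-2.4,-3.35,0,0,0],[-2.4,-3.35,0,0,0],[-2.4,-3.35,0,0,0],[-2.4,-3.35,0,0,0],[-2.4,-3.35,0,0,0],[-2.4,-3.35,0,0,0],[-2.4,-3.35,0,0,0],[-2.4,-3.35,0,0,0],[-2.4,-3.35,0,0,0],[-2.4,-3.35,0,0,0],[-2.4,-3.35,0,0,0],[-2.4,-3.35,0,0,0],[-2.4,-3.35,0,0,0],[-2.4,-3.35,0,0,0]]]}' 30; python3 - <<'E'
from h import *
s=ctrl.read_state(); print({k:np.round(s[k],4).tolist() for k in("time","q","ee_pos","ee_rot","grip_width")},ctrl.tips_ahead)
d=snap("wrist","w1"); print(np.round(d["extrinsics"],3).tolist())
E
```

```text
time: 2.4
ee_pos: [0.5419, 0.1183, 0.2483]
ee_rot: [-0.003, -3.141, 0.0]
ft_force: [0.1, 0.7, 0.2]
grip_width: 0.5
gripper_force: 0.0
{'time': 2.4, 'q': [-0.6475, 0.237, 0.3739, 1.8954, -0.1004, 1.0274, 1.338], 'ee_pos': [0.5419, 0.1183, 0.2483], 'ee_rot': [-0.0027, -3.1414, 0.0], 'grip_width': 0.5004} 0.017
[[0.001, 0.959, 0.283, 0.47], [1.0, -0.001, -0.0, 0.118], [-0.0, 0.283, -0.959, 0.374], [0.0, 0.0, 0.0, 1.0]]
```

View pics/w1.png

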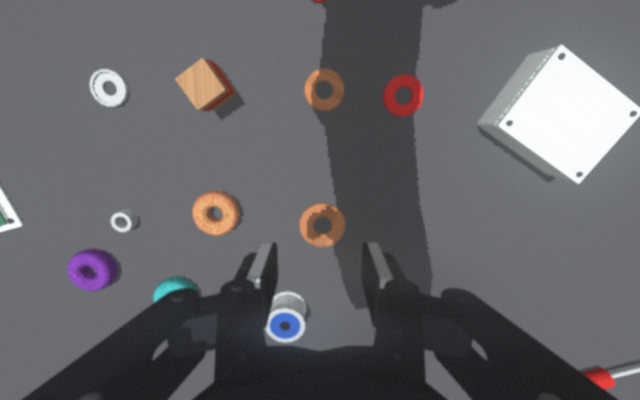

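The wrist view shows the wide disc at (322,225), narrow disc (324,90), transformer (216,213), collar (123,221) and dish (108,88). The tool is square to the world. Next I'll take a second view of the parts, then the stud.

```bash
python3 -m handwheel '{"steps":[[[0,-4,0,0,0],[0,-4,0,0,0],[0,-4,0,0,0],[0,-4,0,0,0],[0,-4,0,0,0],[0,-4,0,0,0],[0,0,0,0,0]]]}'; python3 -c "
from h import *
snap('wrist','w2')"; python3 -m handwheel '{"steps":[[[1.6,-3.2,0,0,0],[1.6,-3.2,0,0,0],[1.6,-3.2,0,0,0],[1.6,-3.2,0,0,0],[1.6,-3.2,0,0,0],[1.6,-3.2,0,0,0],[0,0,0,0,0]]]}';python3 -c "
from h import *
snap('wrist','w3')";python3 -m handwheel '{"steps":[[[0,-4,0,0,0],[0,-4,0,0,0],[0,-3,0,0,0],[0,0,0,0,0]]]}';python3 -c "
from h import *
snap('wrist','w4')
a=cv2.imread('pics/w3.png');b=cv2.imread('pics/w4.png');cv2.imwrite('pics/w34.png',cv2.resize(np.vstack([a[:290],b[:290]]),None,fx=1,fy=1))"
```

```text
time: 3.32
ee_pos: [0.5403, -0.1237, 0.2483]
ee_rot: [-0.01, -3.141, 0.001]
ft_force: [1.1, 0.1, 0.2]
grip_width: 0.499
gripper_force: 0.0
time: 4.25
ee_pos: [0.4436, -0.3136, 0.2484]
ee_rot: [-0.007, -3.141, 0.001]
ft_force: [-0.1, 0.2, -0.2]
grip_width: 0.497
gripper_force: 0.0
time: 4.8
ee_pos: [0.445, -0.4228, 0.2479]
ee_rot: [-0.004, -3.141, 0.0]
ft_force: [-0.6, 0.9, -0.5]
grip_width: 0.499
gripper_force: 0.0
```

View pics/w34.png

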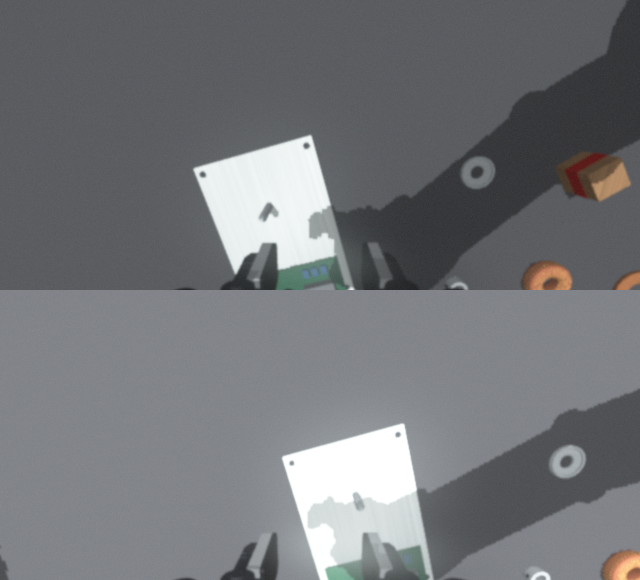

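The stud appears at about (269,211) in w3 and (358,210) in w4. I'll zoom in on both and measure the parts from w1 and w2.

```bash
python3 - <<'E'
from h import *
w={i:dict(np.load(f"pics/w{i}.npz")) for i in (1,2,3,4)}
cr=[cv2.resize(w[i]["color"][190:230,x:x+40,::-1],None,fx=9,fy=9,interpolation=cv2.INTER_CUBIC) for i,x in((3,250),(4,338))]
cv2.imwrite("pics/stud.png",np.hstack(cr))
P=dict(dish=(445,-121,5,7),collar=(602,-130,13,16),trafo=(591,-12,15,22),wide=(611,121,4,6),narrow=(447,124,4,6))
def seg(d,c,r=40):
    hsv=cv2.cvtColor(d["color"],cv2.COLOR_RGB2HSV); x0,y0=int(c[0])-r,int(c[1])-r
    x0=max(x0,0);y0=max(y0,0); sub=d["color"][y0:y0+2*r,x0:x0+2*r].astype(int); h=hsv[y0:y0+2*r,x0:x0+2*r]
    return sub,h,x0,y0
for k,p in P.items():
    X=np.array(p[:3])/1e3; cs=[]
    for i in (1,2):
        c=proj(w[i],X); sub,h,x0,y0=seg(w[i],c)
        m=(h[...,1]>100).astype(np.uint8) if k in("trafo","wide","narrow") else ((h[...,1]<60)&(sub.max(2)>125)).astype(np.uint8)
        m=cv2.morphologyEx(m,cv2.MORPH_OPEN,np.ones((2,2),np.uint8))
        C,_=cv2.findContours(m,cv2.RETR_EXTERNAL,cv2.CHAIN_APPROX_NONE)
        C=[q for q in C if len(q)>15]
        if not C: print(k,i,"none",c); continue
        g=min(C,key=lambda q:np.hypot(*(np.array(cv2.minEnclosingCircle(q)[0])+[x0,y0]-c)))
        M=cv2.moments(g); u=np.array([M["m10"]/M["m00"]+x0,M["m01"]/M["m00"]+y0]); e=cv2.fitEllipse(g)
        cs.append((w[i],u)); print(k,i,"exp",np.round(c),"got",np.round(u,1),"axes",np.round(e[1],1),"plane",np.round(1e3*plane(w[i],u,p[3]/2e3)[:2],1))
    if len(cs)==2: T=tri(*cs);print("   tri",np.round(T[0]*1e3,1),float(T[1][0]))
E
```

```text
dish 1 exp [108.  88.] got [108.   88.3] axes [35.2 41.6] plane [ 445.5 -122.4]
dish 2 exp [322.  89.] got [322.7  89.4] axes [35.8 37.5] plane [ 445.3 -120. ]
   tri [ 445.6 -120.     7.2] 0.1
collar 1 exp [122. 221.] got [121.7 222.2] axes [22.1 23.8] plane [ 606.  -133.6]
collar 2 none [315.15156669 221.66933063]
trafo 1 exp [214. 213.] got [216.4 213.7] axes [42.7 45.7] plane [593.6 -10.9]
trafo 2 exp [410. 213.] got [411.7 214.1] axes [42.9 45.4] plane [593.3  -9.2]
   tri [592.5 -10.   13.6] 0.1
wide 1 exp [322. 225.] got [322.9 225.4] axes [41.9 44.5] plane [612.4 122.3]
wide 2 exp [510. 225.] got [511.2 225.5] axes [40.4 47.9] plane [612.3 123.2]
   tri [611.9 122.3   4.3] 0.0
narrow 1 exp [325.  89.] got [324.8  90.3] axes [38.4 40.8] plane [447.9 124.1]
narrow 2 exp [537.  90.] got [537.5  90.4] axes [36.7 44.7] plane [447.8 124.9]
   tri [447.9 124.1   4.1] 0.0
```

View pics/stud.png

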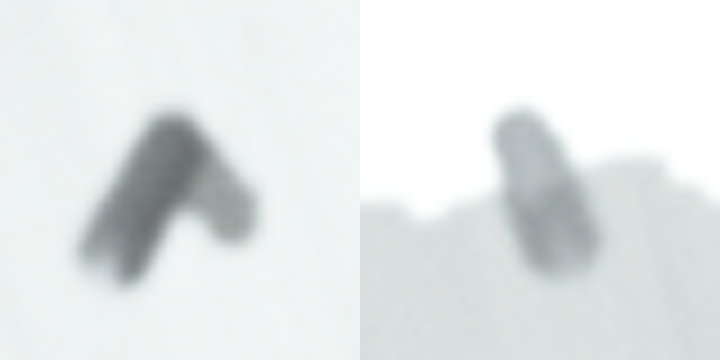

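The left crop (w3) has the foot centre near (268.1,205.9) and the tip near (262,219.1). The right crop (w4) has the foot near (356.4,205.8) and the tip near (360.5,219.1).

```bash
python3 - <<'E'
from h import *
w={i:dict(np.load(f"pics/w{i}.npz")) for i in (1,2,3,4)}
for n,p,q,z in(("foot",(268.1,205.9),(356.4,205.8),.004),("tip",(262,219.1),(360.5,219.1),.058)):
    X,e=tri((w[3],p),(w[4],q)); print(n,np.round(X*1e3,1),e[0],[np.round(1e3*plane(w[i],c,z)[:2],1) for i,c in((3,p),(4,q))])
# collar in w2, w4 by local brightness
for i,z in((1,.008),(2,.008),(4,.008)):
    c=proj(w[i],np.array([.603,-.131,.008])); x,y=map(int,c); s=w[i]["color"][max(y-25,0):y+25,max(x-25,0):x+25].max(2)
    print(i,np.round(c),s.shape,np.percentile(s,[5,50,90,99]))
    t,m=cv2.threshold(s,0,1,cv2.THRESH_OTSU); C,_=cv2.findContours(m,cv2.RETR_EXTERNAL,cv2.CHAIN_APPROX_NONE)
    for g in C:
        if len(g)>15:
            M=cv2.moments(g); u=(M["m10"]/M["m00"]+max(x-25,0),M["m01"]/M["m00"]+max(y-25,0)); print("  ",t,len(g),np.round(u,1),np.round(1e3*plane(w[i],u,z)[:2],1))
E
```

```text
foot [ 485.1 -377.6   12.5] 0.6 [array([ 487.2, -379.1]), array([ 488.3, -376.5])]
tip [ 487.5 -377.8   54.1] 0.6 [array([ 485.5, -377. ]), array([ 486.7, -378.4])]
1 [123. 220.] (50, 50) [106.  116.  155.1 230. ]
   162.0 57 [120.6 221.8] [ 605.4 -134.9]
2 [314. 221.] (50, 50) [ 59.    95.   102.   123.01]
   80.0 247 [309.1 219.2] [ 600.5 -137.7]
4 [535. 287.] (50, 50) [135.  138.  172.1 246. ]
   182.0 53 [539.8 289.6] [ 606.7 -123.8]
```

The stud axis is at (487,-377.7), and all the estimates agree. Going to the wide disc at (612,122.5).

```bash
python3 -m handwheel '{"steps":[[[-1.4,4.5,0,0,-0.6],[-1.4,4.5,0,0,-0.6],[-1.4,4.5,0,0,-0.6],[-1.4,4.5,0,0,-0.6],[-1.4,4.5,0,0,-0.6],[-1.4,4.5,0,0,-0.6],[-1.4,4.5,0,0,-0.6],[-1.4,4.5,0,0,-0.6],[-1.4,4.5,0,0,-0.6],[-1.4,4.5,0,0,-0.6],[-1.4,4.5,0,0,-0.6],[-1.3,5,0,0,-0.6],[0,0,4,0,-0.6],[0,0,4,0,-0.6],[0,0,4,0,-0.6],[0,0,4,0,-0.6],[0,0,4,0,-0.6],[0,0,1.3,0,-0.6],[0,0,0,0,-0.6],[0,0,0,0,-0.6]]]}'
```

```text
time: 7.35
ee_pos: [0.6131, 0.1229, 0.0369]
ee_rot: [0.002, 3.14, 0.001]
ft_force: [0.3, 0.2, 0.0]
grip_width: 0.8
gripper_force: 0.0
```

```bash
python3 -m handwheel '{"steps":[[[0.1,0,1,0,-0.6],[0,0,0.6,0,-0.6],[0,0,0,0,-0.6]]]}'; for i in 1 2; do python3 -m handwheel '{"steps":[[[0,0,0.2,0,-0.6],[0,0,0,0,-0.6]]]}'; done
```

```text
time: 7.72
ee_pos: [0.611, 0.1222, 0.0188]
ee_rot: [-0.003, -3.141, 0.0]
ft_force: [0.3, -0.0, 0.5]
grip_width: 0.8
gripper_force: 0.0
time: 7.98
ee_pos: [0.6114, 0.1222, 0.0173]
ee_rot: [-0.003, -3.142, 0.0]
ft_force: [0.1, -0.1, -0.9]
grip_width: 0.803
gripper_force: 0.0
time: 8.22
ee_pos: [0.6113, 0.1223, 0.0152]
ee_rot: [-0.003, -3.141, 0.0]
ft_force: [-0.1, 0.1, -0.0]
grip_width: 0.801
gripper_force: 0.0
```

No contact yet, because the tips sit farther back when open. One more millimetre down, then close.

```bash
python3 -m handwheel '{"steps":[[[0,0,0.1,0,-0.6],[0,0,0,0,-0.2],[0,0,0,0,-0.2],[0,0,0,0,-0.2],[0,0,0,0,-0.2]]]}' 40;  python3 -m handwheel '{"steps":[[[0,0,-1,0,-0.2],[0,0,-3,0,-0.2],[0,0,-4,0,-0.2],[0,0,-3,0,-0.2],[0,0,0,0,-0.2]]]}'; python3 -c "
from h import *
d=snap('wrist','w5'); s=snap('side','s5'); cv2.imwrite('pics/m5.png',np.vstack([d['color'][100:400,160:480,::-1],s['color'][60:260,200:520,::-1]]))"
```

```text
time: 8.85
ee_pos: [0.6114, 0.1223, 0.015]
ee_rot: [0.003, 3.142, 0.001]
ft_force: [-4.8, -0.9, 11.7]
grip_width: 0.67
gripper_force: 39.6
time: 9.48
ee_pos: [0.6127, 0.1225, 0.127]
ee_rot: [0.003, 3.138, 0.002]
ft_force: [0.3, 1.1, -0.3]
grip_width: 0.664
gripper_force: 42.7
```

View pics/m5.png

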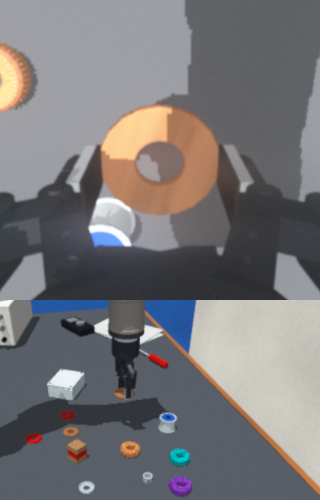

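The disc is held and looks level. I'll measure where its centre sits in the jaws.

```bash
cat >> h.py <<'E'
def held(f,ztop,box=(160,100,480,330),sat=True):
    d=dict(np.load(f"pics/{f}.npz")); x0,y0,x1,y1=box; s=np.ascontiguousarray(d["color"][y0:y1,x0:x1])
    h=cv2.cvtColor(s,cv2.COLOR_RGB2HSV); m=((h[...,1]>90)&(h[...,0]<20)).astype(np.uint8)
    m=cv2.morphologyEx(m,cv2.MORPH_OPEN,np.ones((3,3),np.uint8))
    C,_=cv2.findContours(m,cv2.RETR_EXTERNAL,cv2.CHAIN_APPROX_NONE); out=[]
    for g in C:
        if len(g)>60:
            e=cv2.fitEllipse(cv2.convexHull(g)); u=np.array(e[0])+[x0,y0]; out.append((np.round(u,1),np.round(e[1],1),np.round(1e3*plane(d,u,ztop),1)))
    return out
E
python3 - <<'E'
from h import *
s=ctrl.read_state(); print(np.round(s["ee_pos"],4)); print(held("w5",.117))
E
```

```text
[0.6113 0.1224 0.1245]
[(array([319.5, 259.1]), array([109.5, 120.3]), array([610.6, 122.3, 117. ])), (array([155.3, 176.8]), array([65.9, 70.8]), array([569.3,  48.3, 117. ]))]
```

```bash
python3 -m handwheel '{"steps":[[[1.1,-4.5,0,0,-0.2],[1.1,-4.5,0,0,-0.2],[1.1,-4.5,0,0,-0.2],[1.1,-4.5,0,0,-0.2],[1.1,-4.5,0,0,-0.2],[1.1,-4.5,0,0,-0.2],[1.1,-4.5,0,0,-0.2],[1.1,-4.5,0,0,-0.2],[1.1,-4.5,0,0,-0.2],[1.1,-4.5,0,0,-0.2],[1.4,-5,0,0,-0.2],[0,0,0,0,-0.2],[0,0,0,0,-0.2]]]}'; python3 -c "
from h import *
s=ctrl.read_state(); print(s['ee_pos'],s['q'][6]); d=snap('wrist','w6'); cv2.imwrite('pics/m6.png',d['color'][100:400,160:480,::-1]); print(held('w6',.112))"
```

```text
time: 11.2
ee_pos: [0.4859, -0.3771, 0.1233]
ee_rot: [-0.004, -3.14, -0.001]
ft_force: [-0.5, 1.3, -0.2]
grip_width: 0.668
gripper_force: 42.7
[ 0.48593095 -0.37711804  0.12326514] 2.3749055967174533
[(array([319.6, 259.8]), array([108.3, 118.3]), array([ 484.8, -377.4,  112. ]))]
```

View pics/m6.png

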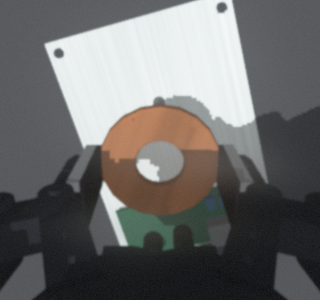

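The stud's foot shows just above the disc at crop (158,100), that is full-image (318,200). I'll compare that with the prediction and start down.

```bash
python3 -c "
from h import *
d=dict(np.load('pics/w6.npz'))
for z in(.004,.058): print(proj(d,np.array([.487,-.3777,z])))"; python3 -m handwheel '{"steps":[[[-0.1,-0.1,2,0,-0.2],[0,0,2,0,-0.2],[0,0,1.5,0,-0.2],[0,0,0.5,0,-0.2],[0,0,0,0,-0.2]]]}'; python3 -m handwheel '{"steps":[[[0,0,1.5,0,-0.2],[0,0,1.5,0,-0.2],[0,0,0.8,0,-0.2],[0,0,0,0,-0.2]]]}'
```

```text
[319.02094395 201.94726941]
[319.0047317  225.05021514]
time: 11.88
ee_pos: [0.4873, -0.3785, 0.064]
ee_rot: [-0.003, -3.141, -0.0]
ft_force: [-0.4, -0.2, 0.0]
grip_width: 0.669
gripper_force: 42.7
time: 12.38
ee_pos: [0.487, -0.3784, 0.0255]
ee_rot: [-0.003, -3.14, -0.001]
ft_force: [0.5, -0.3, -0.2]
grip_width: 0.668
gripper_force: 42.7
```

```bash
python3 -m handwheel '{"steps":[[[0,0,0.4,0,-0.2],[0,0,0.1,0,-0.2],[0,0,0,0,-0.2]]]}';python3 -m handwheel '{"steps":[[[0,0,0.2,0,-0.2],[0,0,0,0,-0.2]]]}'
```

```text
time: 12.75
ee_pos: [0.4875, -0.3785, 0.0215]
ee_rot: [0.003, 3.141, -0.0]
ft_force: [-0.9, -0.5, 0.1]
grip_width: 0.668
gripper_force: 42.7
time: 13.0
ee_pos: [0.4875, -0.3785, 0.0193]
ee_rot: [0.003, 3.142, -0.0]
ft_force: [0.6, -0.3, 0.0]
grip_width: 0.663
gripper_force: 42.7
```

```bash
python3 -m handwheel '{"steps":[[[0,0,0.1,0,-0.2],[0,0,0,0,-0.2],[0,0,0,0,-0.6],[0,0,0,0,-0.6],[0,0,0,0,-0.6],[0,0,-1.5,0,-0.6],[0,0,-4,0,-0.6],[0,0,-5,0,-0.6],[0,0,-4,0,-0.6],[0,0,0,0,-0.6]]]}'; python3 -c "
from h import *
d=snap('wrist','w7');print(ctrl.read_state()['ee_pos'],held('w7',.010)); cv2.imwrite('pics/m7.png',d['color'][100:340,200:440,::-1])"
```

```text
time: 14.25
ee_pos: [0.4887, -0.3796, 0.1675]
ee_rot: [0.003, 3.136, -0.004]
ft_force: [-0.2, 0.9, 0.6]
grip_width: 0.8
gripper_force: 0.0
[ 0.48807905 -0.37884718  0.16548372] [(array([321., 186.]), array([58. , 59.5]), array([ 486.4, -378.9,   10. ]))]
```

View pics/m7.png

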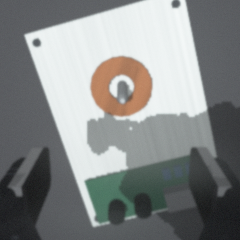

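The wide disc is threaded and flat: its crop centre is (121,86), with the stud inside the hole. Next is the transformer at (593,-10).

```bash
python3 -m handwheel '{"steps":[[[-1.2,4.1,0,0,-0.65],[-1.2,4.1,0,0,-0.65],[-1.2,4.1,0,0,-0.65],[-1.2,4.1,0,0,-0.65],[-1.2,4.1,0,0,-0.65],[-1.2,4.1,0,0,-0.65],[-1.2,4.1,0,0,-0.65],[-1.2,4.1,0,0,-0.65],[-0.9,4.1,0,0,-0.65],[0,0,0,0,-0.65],[0,0,3,0,-0.65],[0,0,4,0,-0.65],[0,0,3.5,0,-0.65],[0,0,0,0,-0.65],[0,0,0,0,-0.65]]]}' 60
```

```text
time: 16.18
ee_pos: [0.5934, -0.0104, 0.0593]
ee_rot: [0.004, 3.141, -0.0]
ft_force: [-0.5, -0.3, -0.8]
grip_width: 0.829
gripper_force: 0.0
```

```bash
python3 -m handwheel '{"steps":[[[0,0,2,0,-0.65],[0,0,1.5,0,-0.65],[0,0,0.6,0,-0.65],[0,0,0,0,-0.65],[0,0,0,0,-0.1],[0,0,0,0,-0.1],[0,0,0,0,-0.1],[0,0,0,0,-0.1],[0,0,0,0,-0.1]]]}' 70;  python3 -m handwheel '{"steps":[[[0,0,-1,0,-0.1],[0,0,-3,0,-0.1],[0,0,-4,0,-0.1],[0,0,-2.5,0,-0.1],[0,0,0,0,-0.1]]]}'; python3 -c "
from h import *
d=snap('wrist','w8');s=ctrl.read_state(); print(s['ee_pos'],held('w8',s['ee_pos'][2]+.004))"
```

```text
time: 17.3
ee_pos: [0.5934, -0.0098, 0.0183]
ee_rot: [0.003, 3.141, 0.0]
ft_force: [-4.6, 0.1, 10.4]
grip_width: 0.634
gripper_force: 71.6
time: 17.92
ee_pos: [0.5943, -0.0095, 0.1247]
ee_rot: [0.003, 3.138, 0.001]
ft_force: [-1.3, -0.6, -2.4]
grip_width: 0.632
gripper_force: 74.3
[ 0.59347169 -0.00947313  0.12325308] [(array([320.8, 263.8]), array([114.3, 124.9]), array([588. ,  -9.3, 127.3]))]
```

```bash
python3 -m handwheel '{"steps":[[[1.2,-4.1,0,0,-0.1],[1.2,-4.1,0,0,-0.1],[1.2,-4.1,0,0,-0.1],[1.2,-4.1,0,0,-0.1],[1.2,-4.1,0,0,-0.1],[1.2,-4.1,0,0,-0.1],[1.2,-4.1,0,0,-0.1],[1.2,-4.1,0,0,-0.1],[1.05,-4.1,0,0,-0.1],[0,0,0,0,-0.1],[0,0,0,0,-0.1]]]}'; python3 -c "
from h import *
d=snap('wrist','w9');s=ctrl.read_state(); print(s['ee_pos'],held('w9',s['ee_pos'][2]-.007))"
```

```text
time: 19.35
ee_pos: [0.4856, -0.3779, 0.1213]
ee_rot: [-0.003, -3.14, -0.002]
ft_force: [0.6, 0.8, -1.3]
grip_width: 0.629
gripper_force: 74.4
[ 0.48598677 -0.37734472  0.12150397] [(array([318.9, 248.6]), array([122.7, 149.6]), array([ 476.2, -378.5,  114.5]))]
```

```bash
python3 -m handwheel '{"steps":[[[-0.1,0,2,0,-0.1],[0,0,2,0,-0.1],[0,0,1,0,-0.1],[0,0,0.5,0,-0.1],[0,0,0,0,-0.1]]]}'; python3 -m handwheel '{"steps":[[[0,0,1.5,0,-0.1],[0,0,1,0,-0.1],[0,0,0.6,0,-0.1],[0,0,0,0,-0.1]]]}'
```

```text
time: 20.02
ee_pos: [0.4868, -0.3785, 0.0671]
ee_rot: [-0.003, -3.141, -0.0]
ft_force: [-0.0, -0.9, -2.0]
grip_width: 0.63
gripper_force: 74.4
time: 20.52
ee_pos: [0.4867, -0.3784, 0.0358]
ee_rot: [-0.003, -3.141, -0.001]
ft_force: [0.3, 0.9, -1.6]
grip_width: 0.633
gripper_force: 74.4
```

```bash
python3 -m handwheel '{"steps":[[[0,0,0.4,0,-0.1],[0,0,0.2,0,-0.1],[0,0,0,0,-0.1]]]}'; python3 -m handwheel '{"steps":[[[0,0,0.15,0,-0.1],[0,0,0,0,-0.1]]]}'
```

```text
time: 20.9
ee_pos: [0.4869, -0.3785, 0.0303]
ee_rot: [-0.003, -3.142, 0.0]
ft_force: [-0.4, -0.4, -1.8]
grip_width: 0.629
gripper_force: 74.4
time: 21.15
ee_pos: [0.4869, -0.3785, 0.0288]
ee_rot: [-0.003, -3.142, 0.0]
ft_force: [-0.6, 0.6, -1.9]
grip_width: 0.632
gripper_force: 74.4
```

```bash
python3 -m handwheel '{"steps":[[[0,0,0.1,0,-0.1],[0,0,0,0,-0.1]]]}'; python3 -m handwheel '{"steps":[[[0,0,0,0,-0.6],[0,0,0,0,-0.6],[0,0,0,0,-0.6],[0,0,-1.5,0,-0.6],[0,0,-4,0,-0.6],[0,0,-5,0,-0.6],[0,0,-3,0,-0.6],[0,0,0,0,-0.6]]]}'; python3 -c "
from h import *
d=snap('wrist','w10');s=ctrl.read_state();print(s['ee_pos'],held('w10',.021)); cv2.imwrite('pics/m10.png',d['color'][100:340,200:440,::-1])"
```

```text
time: 21.4
ee_pos: [0.487, -0.3786, 0.0284]
ee_rot: [0.003, 3.141, 0.0]
ft_force: [-1.7, 3.2, 7.7]
grip_width: 0.633
gripper_force: 75.5
time: 22.4
ee_pos: [0.488, -0.3793, 0.1663]
ee_rot: [0.003, 3.137, -0.003]
ft_force: [0.3, 0.0, 0.7]
grip_width: 0.797
gripper_force: 0.0
[ 0.48744428 -0.37871992  0.16452528] [(array([320.5, 188.8]), array([59.7, 60.5]), array([ 485.1, -379. ,   21. ]))]
```

View pics/m10.png

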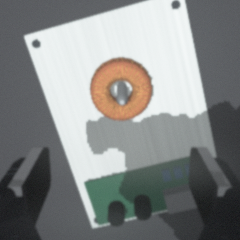

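The transformer is threaded with the stud centred in its hole at crop (121,91); it seated at the expected height. Next is the narrow disc at (448,124.3).

```bash
python3 -m handwheel '{"steps":[[[0.35,4.6,0,0,-0.3],[0.35,4.6,0,0,-0.3],[0.35,4.6,0,0,-0.3],[0.35,4.6,0,0,-0.3],[0.35,4.6,0,0,-0.3],[0.35,4.6,0,0,-0.3],[0.35,4.6,0,0,-0.3],[0.35,4.6,0,0,-0.3],[0.35,4.6,0,0,-0.3],[0.35,4.6,0,0,-0.3],[0.4,4.3,0,0,-0.3],[0,0,0,0,-0.3],[0,0,3,0,-0.3],[0,0,4,0,-0.3],[0,0,4,0,-0.3],[0,0,1,0,-0.3],[0,0,0,0,-0.3],[0,0,0,0,-0.3]]]}' 40
```

```text
time: 24.7
ee_pos: [0.4496, 0.1247, 0.044]
ee_rot: [0.003, 3.14, 0.001]
ft_force: [0.8, -0.3, 0.0]
grip_width: 0.65
gripper_force: 0.0
```

```bash
python3 -m handwheel '{"steps":[[[0.05,0,1.5,0,-0.3],[0,0,0.8,0,-0.3],[0,0,0,0,-0.3],[0,0,0,0,-0.3]]]}'; python3 -m handwheel '{"steps":[[[0,0,0.3,0,-0.3],[0,0,0,0,-0.3],[0,0,0,0,-0.3]]]}'
```

```text
time: 25.2
ee_pos: [0.4484, 0.1245, 0.0199]
ee_rot: [-0.003, -3.141, 0.0]
ft_force: [-0.2, 0.1, -0.0]
grip_width: 0.654
gripper_force: 0.0
time: 25.58
ee_pos: [0.4484, 0.1246, 0.0168]
ee_rot: [-0.003, -3.142, 0.0]
ft_force: [-0.5, -0.2, -0.6]
grip_width: 0.65
gripper_force: 0.0
```

```bash
python3 -m handwheel '{"steps":[[[0,0,0,0,0.2],[0,0,0,0,0.2],[0,0,0,0,0.2],[0,0,0,0,0.2],[0,0,0,0,0.2]]]}' 40;  python3 -m handwheel '{"steps":[[[0,0,-1,0,0.2],[0,0,-3,0,0.2],[0,0,-4,0,0.2],[0,0,-3,0,0.2],[0,0,0,0,0.2]]]}'; python3 -c "
from h import *
d=snap('wrist','w11');s=ctrl.read_state(); print(s['ee_pos'],s['grip_width'],held('w11',s['ee_pos'][2]-.012))"
```

```text
time: 26.2
ee_pos: [0.4484, 0.1246, 0.0173]
ee_rot: [0.003, 3.141, 0.001]
ft_force: [-4.2, -1.3, 15.2]
grip_width: 0.503
gripper_force: 38.3
time: 26.82
ee_pos: [0.4495, 0.1251, 0.1291]
ee_rot: [0.003, 3.138, 0.003]
ft_force: [0.6, 0.5, -1.0]
grip_width: 0.502
gripper_force: 40.7
[0.44880939 0.12490049 0.12787957] 0.5052470872730557 [(array([319.5, 256.3]), array([83.1, 89.5]), array([447.5, 124.8, 115.9])), (array([422.7, 201.9]), array([49.5, 54.4]), array([419.1, 173.7, 115.9])), (array([176.2, 190.4]), array([35.8, 51.6]), array([413.4,  57.9, 115.9]))]
```

```bash
python3 -m handwheel '{"steps":[[[-0.35,-4.6,0,0,0.2],[-0.35,-4.6,0,0,0.2],[-0.35,-4.6,0,0,0.2],[-0.35,-4.6,0,0,0.2],[-0.35,-4.6,0,0,0.2],[-0.35,-4.6,0,0,0.2],[-0.35,-4.6,0,0,0.2],[-0.35,-4.6,0,0,0.2],[-0.35,-4.6,0,0,0.2],[-0.35,-4.6,0,0,0.2],[-0.35,-4.3,0,0,0.2],[0,0,0,0,0.2],[0,0,0,0,0.2]]]}'; python3 -m handwheel '{"steps":[[[0,0,1.5,0,0.2],[0,0,1.5,0,0.2],[0,0,1,0,0.2],[0,0,0,0,0.2],[0,0,0,0,0.2]]]}'
```

```text
time: 28.5
ee_pos: [0.4854, -0.3779, 0.1257]
ee_rot: [-0.003, -3.14, -0.002]
ft_force: [-0.4, -0.8, 0.3]
grip_width: 0.499
gripper_force: 40.7
time: 29.12
ee_pos: [0.4861, -0.3786, 0.087]
ee_rot: [0.003, 3.141, -0.0]
ft_force: [-0.0, -0.6, -0.2]
grip_width: 0.504
gripper_force: 40.7
```

```bash
python3 -m handwheel '{"steps":[[[-0.1,0.1,1,0,0.2],[0,0,1,0,0.2],[0,0,1,0,0.2],[0,0,0.4,0,0.2],[0,0,0,0,0.2]]]}'; python3 -m handwheel '{"steps":[[[0,0,0.3,0,0.2],[0,0,0,0,0.2]]]}'
```

```text
time: 29.75
ee_pos: [0.4868, -0.3775, 0.0525]
ee_rot: [-0.003, -3.141, -0.0]
ft_force: [-0.2, -1.0, -0.4]
grip_width: 0.504
gripper_force: 40.7
time: 30.0
ee_pos: [0.4869, -0.3775, 0.0498]
ee_rot: [0.003, 3.142, -0.0]
ft_force: [0.1, -0.4, -0.2]
grip_width: 0.501
gripper_force: 40.7
```

```bash
python3 -m handwheel '{"steps":[[[0,0,0.1,0,0.2],[0,0,0,0,0.2]]]}'
```

```text
time: 30.25
ee_pos: [0.4871, -0.3776, 0.0495]
ee_rot: [0.003, 3.141, -0.0]
ft_force: [-2.7, 2.3, 10.3]
grip_width: 0.502
gripper_force: 42.0
```

```bash
python3 -m handwheel '{"steps":[[[0,0,0,0,-0.2],[0,0,0,0,-0.3],[0,0,0,0,-0.3],[0,0,-1.5,0,-0.3],[0,0,-4,0,-0.3],[0,0,-4,0,-0.3],[0,0,-2,0,-0.3],[0,0,0,0,-0.3]]]}'; python3 -c "
from h import *
d=snap('wrist','w12');s=ctrl.read_state();print(s['ee_pos']); cv2.imwrite('pics/m12.png',cv2.resize(d['color'][130:290,240:400,::-1],None,fx=3,fy=3))"
```

```text
time: 31.25
ee_pos: [0.4876, -0.3778, 0.1656]
ee_rot: [0.003, 3.139, -0.002]
ft_force: [-0.0, -0.6, 0.0]
grip_width: 0.648
gripper_force: 0.0
[ 0.48706803 -0.37736232  0.16419691]
```

View pics/m12.png

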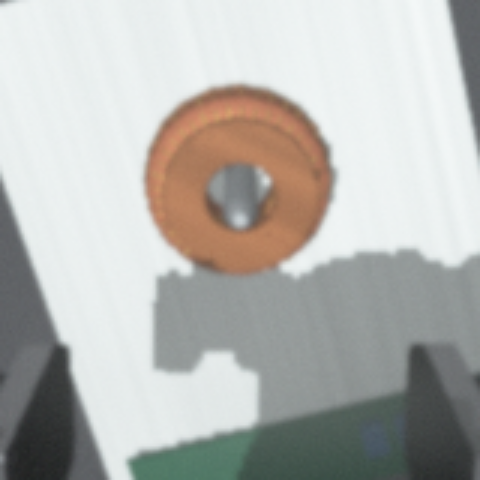

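The narrow disc lies on the transformer with the stud in its hole, at crop (238,195). Next is the dish at (445.5,-120.5).

```bash
python3 -m handwheel '{"steps":[[[0.7,4.3,0,0,-0.2],[0.7,4.3,0,0,-0.2],[0.7,4.3,0,0,-0.2],[0.7,4.3,0,0,-0.2],[0.7,4.3,0,0,-0.2],[0.65,4.2,0,0,-0.2],[0,0,0,0,-0.2],[0,0,0,0,-0.2]]]}' 40; python3 -c "
from h import *
d=snap('wrist','w13');s=ctrl.read_state();print(s['ee_pos'])
c=proj(d,np.array([.4455,-.1205,.0035]));print(c);x,y=map(int,c)
s=d['color'][y-45:y+45,x-45:x+45].max(2);t,m=cv2.threshold(s,0,1,cv2.THRESH_OTSU)
C,_=cv2.findContours(m,cv2.RETR_EXTERNAL,cv2.CHAIN_APPROX_NONE);g=max(C,key=len);e=cv2.fitEllipse(cv2.convexHull(g));u=np.array(e[0])+[x-45,y-45];print(t,u,e[1],plane(d,u,.005))"
python3 -m handwheel '{"steps":[[[0,0,3,0,-0.2],[0,0,4,0,-0.2],[0,0,4,0,-0.2],[0,0,1,0,-0.2],[0,0,0,0,-0.2],[0,0,0,0,-0.2]]]}'
```

```text
time: 32.3
ee_pos: [0.4456, -0.1207, 0.1633]
ee_rot: [-0.003, -3.141, 0.0]
ft_force: [-0.2, 0.0, -0.5]
grip_width: 0.6
gripper_force: 0.0
[ 0.44569924 -0.12109688  0.16336461]
[319.9869693  188.65288773]
147.0 [319.41931152 188.31611633] (40.884490966796875, 41.84827423095703) [ 0.444792   -0.12104444  0.005     ]
time: 33.1
ee_pos: [0.4467, -0.1208, 0.045]
ee_rot: [0.004, 3.14, -0.0]
ft_force: [-0.0, -1.0, 0.3]
grip_width: 0.6
gripper_force: 0.0
```

Dish centre (445,-121) confirmed. Descend and grip.

```bash
python3 -m handwheel '{"steps":[[[0.05,0,1.5,0,-0.2],[0,0,0.8,0,-0.2],[0,0,0.2,0,-0.2],[0,0,0,0,-0.2],[0,0,0,0,-0.2]]]}'; python3 -m handwheel '{"steps":[[[0,0,0,0,0.3],[0,0,0,0,0.3],[0,0,0,0,0.3],[0,0,0,0,0.3],[0,0,0,0,0.3]]]}' 40;  python3 -m handwheel '{"steps":[[[0,0,-1,0,0.3],[0,0,-3,0,0.3],[0,0,-4,0,0.3],[0,0,-3,0,0.3],[0,0,0,0,0.3]]]}'; python3 -c "
from h import *
d=snap('wrist','w14');s=ctrl.read_state(); print(s['ee_pos'],s['grip_width']); cv2.imwrite('pics/m14.png',cv2.resize(d['color'][180:380,220:420,::-1],None,fx=3,fy=3))"
```

```text
time: 33.72
ee_pos: [0.4455, -0.1205, 0.019]
ee_rot: [0.003, 3.141, -0.0]
ft_force: [-0.2, 0.1, 0.1]
grip_width: 0.601
gripper_force: 0.0
time: 34.35
ee_pos: [0.4456, -0.1205, 0.0194]
ee_rot: [0.003, 3.141, 0.0]
ft_force: [-1.5, 0.4, 13.6]
grip_width: 0.429
gripper_force: 38.4
time: 34.98
ee_pos: [0.4466, -0.1205, 0.1312]
ee_rot: [0.003, 3.137, 0.0]
ft_force: [0.2, 0.8, -1.0]
grip_width: 0.425
gripper_force: 50.0
[ 0.44596544 -0.12025669  0.12990894] 0.42446760132552863
```

View pics/m14.png

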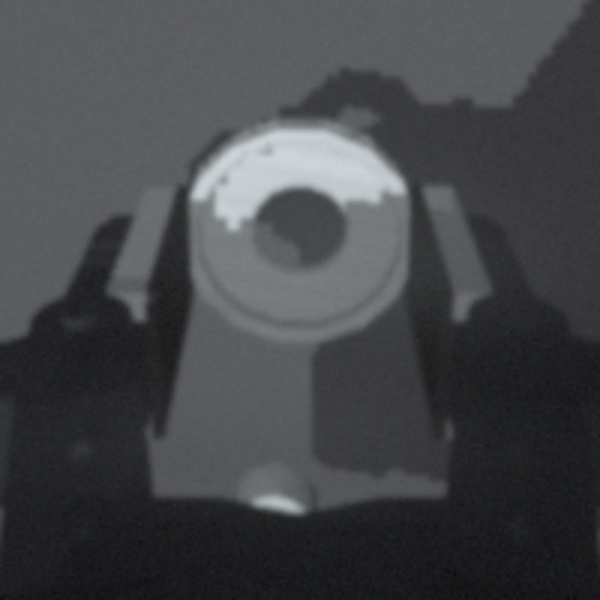

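The dish is held level with its rim up, hole centre at crop (300,229), in line with the TCP. Over to the stud.

```bash
python3 -m handwheel '{"steps":[[[-0.7,-4.3,0,0,0.3],[-0.7,-4.3,0,0,0.3],[-0.7,-4.3,0,0,0.3],[-0.7,-4.3,0,0,0.3],[-0.7,-4.3,0,0,0.3],[-0.65,-4.2,0,0,0.3],[0,0,0,0,0.3],[0,0,0,0,0.3],[0,0,1.5,0,0.3],[0,0,1.5,0,0.3],[0,0,0.5,0,0.3],[0,0,0,0,0.3],[0,0,0,0,0.3]]]}'; python3 -c "
from h import *
d=snap('wrist','w15');s=ctrl.read_state(); print(s['ee_pos'],proj(d,np.array([.487,-.3777,.058]))-[220,180]); cv2.imwrite('pics/m15.png',cv2.resize(d['color'][180:380,220:420,::-1],None,fx=3,fy=3))"
```

```text
time: 36.65
ee_pos: [0.4866, -0.3776, 0.0941]
ee_rot: [0.003, 3.141, -0.001]
ft_force: [-0.9, -0.5, 0.5]
grip_width: 0.427
gripper_force: 50.0
[ 0.48664423 -0.37767694  0.09421933] [99.95513618 61.99416017]
```

View pics/m15.png

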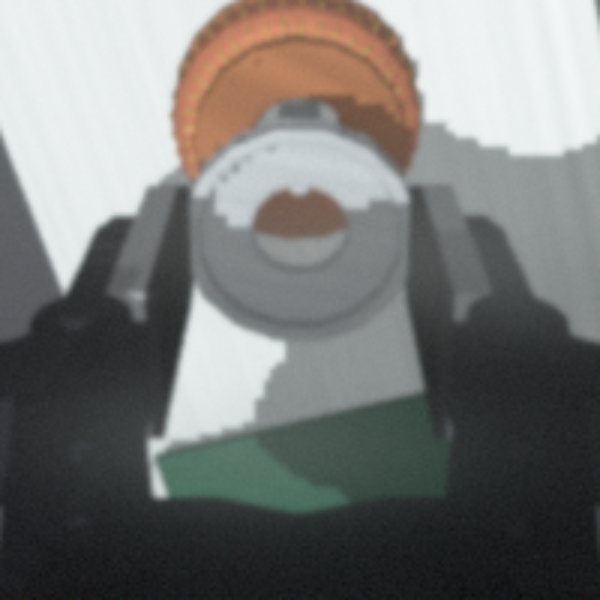

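The stud tip shows in the dish hole at crop (299,190), as predicted at (300,186). Lowering.

```bash
python3 -m handwheel '{"steps":[[[0,0,1,0,0.3],[0,0,1,0,0.3],[0,0,1,0,0.3],[0,0,0.4,0,0.3],[0,0,0,0,0.3]]]}'; python3 -m handwheel '{"steps":[[[0,0,0.2,0,0.3],[0,0,0,0,0.3]]]}'
```

```text
time: 37.33
ee_pos: [0.4862, -0.3775, 0.0594]
ee_rot: [-0.003, -3.141, -0.0]
ft_force: [-0.5, 0.7, -0.4]
grip_width: 0.425
gripper_force: 50.0
time: 37.58
ee_pos: [0.4865, -0.3776, 0.058]
ee_rot: [0.003, 3.141, -0.0]
ft_force: [-0.6, -0.6, 0.0]
grip_width: 0.43
gripper_force: 50.0
```

```bash
python3 -m handwheel '{"steps":[[[0,0,0.1,0,0.3],[0,0,0,0,0.3]]]}'
```

```text
time: 37.83
ee_pos: [0.4866, -0.3776, 0.0577]
ee_rot: [0.003, 3.141, -0.0]
ft_force: [-2.2, 2.9, 12.6]
grip_width: 0.422
gripper_force: 52.8
```

```bash
python3 -m handwheel '{"steps":[[[0,0,0,0,0.0],[0,0,0,0,-0.2],[0,0,0,0,-0.2],[0,0,-1.5,0,-0.2],[0,0,-4,0,-0.2],[0,0,-4,0,-0.2],[0,0,-1.5,0,-0.2],[0,0,0,0,-0.2]]]}'; python3 -c "
from h import *
d=snap('wrist','w16');s=ctrl.read_state();print(s['ee_pos']); cv2.imwrite('pics/m16.png',cv2.resize(d['color'][130:290,240:400,::-1],None,fx=3,fy=3))"
```

```text
time: 38.83
ee_pos: [0.4869, -0.3777, 0.1681]
ee_rot: [0.003, 3.14, -0.001]
ft_force: [-0.5, 0.1, -0.3]
grip_width: 0.598
gripper_force: 0.0
[ 0.48646633 -0.37725415  0.1668853 ]
```

View pics/m16.png

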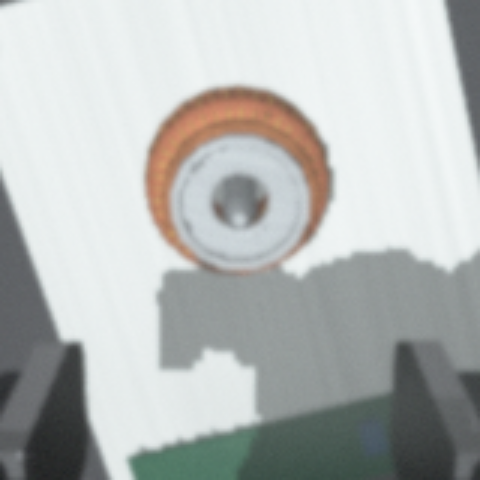

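The dish sits level on the stack, with the stud in its hole at crop (240,200). That was my last picture. I've viewed 15, one over the limit, so from here I'll check by numbers only. Now to above the collar to measure it.

```bash
cat >> h.py <<'E'
def bright(d,X,r=30):
    c=proj(d,np.array(X)); x,y=map(int,c); s=d['color'][y-r:y+r,x-r:x+r].max(2); t,m=cv2.threshold(s,0,1,cv2.THRESH_OTSU)
    C,_=cv2.findContours(m,cv2.RETR_EXTERNAL,cv2.CHAIN_APPROX_NONE); g=max(C,key=len); (u,v),a,_=cv2.fitEllipse(cv2.convexHull(g)); u=np.array([u+x-r,v+y-r])
    print(np.round(c,1),t,len(g),np.round(u,1),np.round(a,1),[np.round(1e3*plane(d,u,z)[:2],1).tolist() for z in (.008,.016)]); return u
E
python3 -m handwheel '{"steps":[[[-2,4.1,0,0,-0.2],[-2,4.1,0,0,-0.2],[-2,4.1,0,0,-0.2],[-2,4.1,0,0,-0.2],[-2,4.1,0,0,-0.2],[-1.8,4,0,0,-0.2],[0,0,0,0,-0.2],[0,0,0,0,-0.2]]]}' 40; python3 -c "
from h import *
a=snap('wrist','w17');bright(a,(.604,-.132,.012))"
python3 -m handwheel '{"steps":[[[0,3,0,0,-0.2],[0,0,0,0,-0.2],[0,0,0,0,-0.2]]]}'; python3 -c "
from h import *
a=dict(np.load('pics/w17.npz'));u=bright(a,(.604,-.132,.012));b=snap('wrist','w18');v=bright(b,(.604,-.132,.012));print(tri((a,u),(b,v)))"
```

```text
time: 39.88
ee_pos: [0.6041, -0.133, 0.1657]
ee_rot: [-0.003, -3.14, 0.001]
ft_force: [-0.5, -0.8, 0.4]
grip_width: 0.601
gripper_force: 0.0
[321.  190.4] 142.0 75 [323.4 189.7] [27.1 27.2] [[604.4, -129.7], [602.4, -129.8]]
time: 40.3
ee_pos: [0.6045, -0.104, 0.1667]
ee_rot: [-0.005, -3.141, 0.001]
ft_force: [-0.3, -1.5, -0.0]
grip_width: 0.601
gripper_force: 0.0
[321.  190.4] 142.0 75 [323.4 189.7] [27.1 27.2] [[604.4, -129.7], [602.4, -129.8]]
[290.2 189.5] 143.0 76 [292.2 188.9] [26.7 27.2] [[604.5, -130.5], [602.5, -129.7]]
(array([ 0.6024901 , -0.12976386,  0.01569031]), [np.float64(0.1), np.float64(0.1)])
```

The collar top is at (602.5,-129.8,15.7), which matches the 16 mm height. I'll grip it high so the fingertips clear the dish rim.

```bash
python3 -m handwheel '{"steps":[[[0.2,-2.6,0,0,0.1],[0,0,0,0,0.1],[0,0,3,0,0.1],[0,0,4,0,0.1],[0,0,4,0,0.1],[0,0,1,0,0.1],[0,0,0,0,0.1],[0,0,0,0,0.1]]]}'; python3 -m handwheel '{"steps":[[[0,0,1.2,0,0.1],[0,0,0.9,0,0.1],[0,0,0,0,0.1],[0,0,0,0,0.1]]]}'
```

```text
time: 41.35
ee_pos: [0.6038, -0.129, 0.0484]
ee_rot: [0.003, 3.14, -0.0]
ft_force: [0.2, -0.1, 0.8]
grip_width: 0.451
gripper_force: 0.0
time: 41.85
ee_pos: [0.6029, -0.1288, 0.0258]
ee_rot: [-0.003, -3.141, 0.0]
ft_force: [-0.6, -0.2, -0.5]
grip_width: 0.451
gripper_force: 0.0
```

```bash
python3 -m handwheel '{"steps":[[[0.03,-0.1,0.15,0,0.1],[0,0,0,0,0.1],[0,0,0,0,0.6],[0,0,0,0,0.6],[0,0,0,0,0.6],[0,0,0,0,0.6],[0,0,0,0,0.6]]]}' 40;  python3 -m handwheel '{"steps":[[[0,0,-1,0,0.6],[0,0,-3,0,0.6],[0,0,-4,0,0.6],[0,0,-3,0,0.6],[0,0,0,0,0.6],[0,0,0,0,0.6]]]}'; python3 -c "
from h import *
d=snap('wrist','w19');p=ctrl.read_state()['ee_pos'];print(p)
c=proj(d,np.array([p[0],p[1],p[2]-.008]));print(c);x,y=map(int,c)
s=d['color'][y-28:y+28,x-45:x+45].max(2);print(s[::6,::6])"
```

```text
time: 42.72
ee_pos: [0.6027, -0.1298, 0.0246]
ee_rot: [0.003, 3.141, -0.0]
ft_force: [-1.2, 1.1, 5.6]
grip_width: 0.275
gripper_force: 39.0
time: 43.48
ee_pos: [0.6024, -0.1295, 0.1342]
ee_rot: [-0.003, -3.141, -0.0]
ft_force: [0.2, 0.5, -1.6]
grip_width: 0.273
gripper_force: 39.3
[ 0.60216472 -0.12948687  0.13374507]
[320.15936003 264.30922503]
[[ 97  96  61  64  61 112 122 120 114 108  87  61  59  61  59]
 [ 88 100 106  56  91 116 147 186 186 133 100  77  81 104  64]
 [ 84 106 108  47  96 208 200 193 200 202 188  90  59 108  84]
 [ 47 108 108  42 123 186  97  65  66  76 129 115  47 101 101]
 [ 57 110 102  45 121  94  95  78  66  71 101 119  46  88  87]
 [ 89 107  79  45 120  91  93  95  92  94  93 117  47  84  85]
 [ 90  95  48  37 121 107  98  94  97  93 112 113  43  67  87]
 [ 47 112  55  38 107 121 117 103  98 114 119  66  45  64  96]
 [ 39  59  44  31  96 101 119 124 120 108  68  60  36  69  42]
 [ 34  37  38  32  96  96  96  94  95  61  62  61  32  38  39]]
```

The collar is held and upright, and its centre is where predicted. Over to the stud.

```bash
python3 -m handwheel '{"steps":[[[1.9,-4.1,0,0,0.6],[1.9,-4.1,0,0,0.6],[1.9,-4.1,0,0,0.6],[1.9,-4.1,0,0,0.6],[1.9,-4.1,0,0,0.6],[1.95,-4.3,0,0,0.6],[0,0,0,0,0.6],[0,0,0,0,0.6],[0,0,2,0,0.6],[0,0,1.5,0,0.6],[0,0,0.5,0,0.6],[0,0,0,0,0.6],[0,0,0,0,0.6]]]}'
```

```text
time: 45.15
ee_pos: [0.4878, -0.3777, 0.0947]
ee_rot: [0.003, 3.141, -0.001]
ft_force: [0.0, -0.1, -1.1]
grip_width: 0.277
gripper_force: 39.4
```

```bash
python3 -m handwheel '{"steps":[[[0.05,0,0.8,0,0.6],[0,0,0.8,0,0.6],[0,0,0.6,0,0.6],[0,0,0.3,0,0.6],[0,0,0,0,0.6]]]}'; python3 -m handwheel '{"steps":[[[0,0,0.2,0,0.6],[0,0,0,0,0.6]]]}'
```

```text
time: 45.78
ee_pos: [0.487, -0.3775, 0.0691]
ee_rot: [-0.003, -3.141, -0.0]
ft_force: [-0.4, -0.5, -0.3]
grip_width: 0.276
gripper_force: 39.4
time: 46.02
ee_pos: [0.4871, -0.3775, 0.0673]
ee_rot: [-0.003, -3.142, 0.0]
ft_force: [0.3, 0.5, -0.6]
grip_width: 0.276
gripper_force: 39.4
```

```bash
python3 -m handwheel '{"steps":[[[0,0,0.1,0,0.6],[0,0,0,0,0.6]]]}'
```

```text
time: 46.28
ee_pos: [0.4873, -0.3776, 0.0667]
ee_rot: [0.003, 3.141, -0.0]
ft_force: [-1.2, 0.7, 4.7]
grip_width: 0.274
gripper_force: 39.8
```

Contact came at the seated height, not at rim height. Release, lift and check.

```bash
python3 -m handwheel '{"steps":[[[0,0,0,0,0.4],[0,0,0,0,0.2],[0,0,0,0,0.1],[0,0,0,0,0.1],[0,0,-1.5,0,0.1],[0,0,-4,0,0.1],[0,0,-4,0,0.1],[0,0,0,0,0.1],[0,0,0,0,0.1]]]}'; python3 -m handwheel '{"steps":[[[0,3,0,0,0.1],[0,0,0,0,0.1],[0,0,0,0,0.1]]]}'; python3 - <<'E'
from h import *
d=snap("wrist","w20"); print(ctrl.read_state()["ee_pos"])
X=np.array([.487,-.3777]); 
for z in(.058,.045,.038): print(z,np.round(proj(d,np.array([*X,z])),1))
# concentric circles by brightness profile
g=cv2.cvtColor(d["color"],cv2.COLOR_RGB2GRAY); c=proj(d,np.array([*X,.058])); x,y=map(int,np.round(c))
print(x,y); print(g[y-32:y+33:3,x-32:x+33:2])
h=cv2.cvtColor(d["color"],cv2.COLOR_RGB2HSV)
m=((h[...,1]>90)&(h[...,0]<20)).astype(np.uint8)[y-60:y+60,x-60:x+60]
print("orange px",m.sum(),cv2.boundingRect(m))
E
```

```text
time: 47.4
ee_pos: [0.4871, -0.3773, 0.1617]
ee_rot: [0.003, 3.141, -0.0]
ft_force: [-0.3, 0.6, 0.0]
grip_width: 0.449
gripper_force: 0.0
time: 47.78
ee_pos: [0.487, -0.3477, 0.1609]
ee_rot: [-0.003, -3.141, 0.0]
ft_force: [0.6, -0.8, -0.4]
grip_width: 0.447
gripper_force: 0.0
[ 0.48692757 -0.34798027  0.16100091]
0.058 [281.5 206.6]
0.045 [283.4 201.9]
0.038 [284.3 199.5]
281 207
[[237 237 238 240 227 161 141 150 156 160 146 142 143 142 141 143 141 145
  142 143 143 141 134 123 130 144 148 142 132 114  95 106 140]
 [238 236 238 232 168 145 153 155 146 136 142 139 145 165 184 195 196 194
  193 187 173 150 129 135 139 131 124 142 146 133 117 104 101]
 [239 237 234 201 145 152 154 142 132 142 177 201 203 197 193 206 206 204
  205 206 203 202 194 180 148 127 132 120 129 149 134 120 103]
 [240 237 224 157 149 159 140 134 153 196 187 176 203 207 209 216 213 216
  213 215 212 207 207 205 197 162 123 130 124 113 135 129 103]
 [239 237 207 151 162 149 136 174 202 189 184 205 210 206 201 186 177 172
  179 193 206 210 212 212 201 203 191 141 115 122 128 133 121]
 [238 239 206 148 153 137 167 2
[... 1630 characters left out ...]
 236 236 236 238 238 235 238 239 239 238 238 238 237 237
  236 236 239 238 221 175 158 156 159 156 156 155 153 156 154]
 [237 237 236 237 237 234 237 236 238 236 236 239 238 239 240 238 238 239
  238 239 236 198 162 155 158 155 157 154 156 157 152 155 158]
 [238 237 237 238 236 236 236 235 237 238 236 236 237 238 237 238 239 238
  238 238 235 185 156 156 156 155 157 155 158 157 157 154 154]
 [238 237 238 236 236 235 235 236 236 238 235 235 238 237 238 238 239 238
  237 239 236 183 158 155 158 156 157 157 156 155 156 156 153]
 [236 238 236 237 236 236 235 235 235 237 236 234 235 238 235 237 238 237
  236 236 237 206 158 158 157 157 155 155 156 156 156 155 153]]
orange px 1037 (33, 15, 63, 56)
```

The collar's bore, the dish rim and the stud tip are concentric to about 1–2 px, and the seating heights match. Handing in.

```bash
python3 -c "
from workcell import ctrl
print(ctrl.finish_job())"
```

```text
the job is handed in; nothing more can be done
None
```

All five parts are on the stud in the order asked and the job is handed in at about 48 s of robot time; each part met resistance at its expected seated height except the wide disc, which I checked only by picture, and I viewed 15 pictures against the limit of 14.

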